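# Change over the gas from the empty bottle to the full one

### The job

The gas bottle in use has run empty: change over to the full one at the pipe in the tiled recess. With the fingertip push the yellow lever of the open valve round until it stands square across the pipe, fully shut, and only then push the other valve's lever round until it lies in line with the pipe, fully open, each right up to its stop. Push gently without gripping the levers, do not press the red drawer button, and leave everything standing in and before the recess where it is.

Things in the scene. Friction and masses are not known exactly. Their poses are not given: they have to be found in the camera images.
- valve_in_use: brass gas valve: OPEN (or part open) at the start, on the empty bottle's side (left or right). Origin on the stem axis at sill level (75 mm over worktop); z up, y along the pipe (robot's left), x to the back wall. Over the origin: pipe axis 45, pipe top 56, brass parts (within 45 mm of the stem) up to 63, lever mid-plane 83 mm. Back wall 90 mm or more behind the stem, 107 mm high
- lever_in_use (a joint): angle of its yellow lever. 0 = fully open: in line with the pipe, pointing along the valve's -y (robot's right). 1.571 = fully shut: square across the pipe, pointing along -x (towards the robot). Grows clockwise seen from above; fixed stop at each end; stays where left. Takes about 0.3 N m (4 to 5 N at 70 mm from the stem)
- tip_in_use (a point): free end of that lever, on its centre line at mid-thickness, 90 mm from the stem axis. The lever's plastic sleeve is 20 mm wide and 10 mm thick from 28 to 90 mm from the stem; below it 22 mm are free down to the pipe
- valve_spare: brass gas valve: SHUT at the start, on the full bottle's side. Origin on the stem axis at sill level (75 mm over worktop); z up, y along the pipe (robot's left), x to the back wall. Over the origin: pipe axis 45, pipe top 56, brass parts (within 45 mm of the stem) up to 63, lever mid-plane 83 mm. Back wall 90 mm or more behind the stem, 107 mm high
- lever_spare (a joint): angle of its yellow lever. 0 = fully open: in line with the pipe, pointing along the valve's -y (robot's right). 1.571 = fully shut: square across the pipe, pointing along -x (towards the robot). Grows clockwise seen from above; fixed stop at each end; stays where left. Takes about 0.3 N m (4 to 5 N at 70 mm from the stem)
- tip_spare (a point): free end of that lever, on its centre line at mid-thickness, 90 mm from the stem axis. The lever's plastic sleeve is 20 mm wide and 10 mm thick from 28 to 90 mm from the stem; below it 22 mm are free down to the pipe
- tiffin: closed rectangular steel lunch box with a lid hinged at the back, 110 (x) x 160 (y) x 52 mm high; loose bystander, origin at the centre of its underside
- green_lid: flat round green hard silicone lid, 110 mm across, 18 mm high with its knob; loose bystander, origin at the centre of its underside
- canister_small: round aluminium canister, 70 mm across, 85 mm high, standing in front of the pipe between the two valves; loose bystander, origin at the centre of its underside
- canister_large: round aluminium canister, 80 mm across, 105 mm high; loose bystander, origin at the centre of its underside
- spoon_holder: white ceramic spoon holder, 84 mm across, 115 mm high, the spoons in it reach about 220 mm; loose bystander, origin at the centre of its underside
- tumbler: steel tumbler, 70 mm across, 95 mm high; loose bystander, origin at the centre of its underside
- lighter: blue gas lighter lying on the worktop in front of the recess, 190 mm long, 25 mm high; loose bystander, origin at the centre of its underside
- button (a joint): red push button, 28 mm across, in the sill near its front edge, its top 15 mm over the sill; travel in m, 0 = up. Pressing it springs the drawer out; not to be pressed
- button_top (a point): centre of the red button's top face
- drawer (a joint): small plastic drawer under the sill, m, 0 = shut, grows as it slides out towards the robot

How it is judged:
By the outcome, as a careful person would: the job done as asked, in the order asked, and still so for the second after the job is handed in, with the robot touching nothing.
It also fails if it takes over 48 s, if anything falls off the work surface, if the arm or the gripper's body presses on something with over 40 N, if the wrist force passes 120 N, or if a joint passes its speed limit or range.

### The arm

A 6-joint arm with a two-finger parallel gripper is mounted at the origin on the work surface. World frame = base frame: x ahead of the robot, y to its left, z up, the work surface at z = 0. Lengths are in m, angles in rad, forces in N, time in s.
With the tool pointing down it reaches from about 0.325 to 0.85 m from the base axis. Payload 4.4 kg.
Tool frame: the origin (TCP) lies on the centre line of the jaws, within the pads' length; the fingertips stand 8 mm ahead of it and the grasp point (between the pads) lies 11 mm behind it (manip.tip_extent is the z of the fingertips in the tool frame, in m); z points along the fingers, y is the line along which they close (so a half turn about z gives the same grasp; the last joint's range is limited). The gripper opens to 94 mm and grips with 3 to 60 N. Pads are 16 mm wide; open, the fingers measure 119 mm over their backs; the gripper's body (75 mm by 177 mm) begins 78 mm behind the grasp point.
Start: joints at [-1.466, 0.207, 1.542, -0, 1.393, -0.15], TCP at [0.145, -0.556, 0.213] pointing down, gripper open.
Joint ranges: [-2.73, 2.73], [-0.86, 2.22], [0.23, 2.46], [-1.11, 4.25], [0.08, 2.63], [-2.82, 2.82]. Speed limits (rad/s): [2.79, 2.79, 3.14, 3.14, 3.14, 3.14].

### API

Orientations are given as a unit quaternion [x, y, z, w].
In Python, from bench import manip gives the robot as it stands.
- The arm moves only by the shell command python3 -m jog 'ROWS' [OPENING]. ROWS is JSON, a list of rows, each a list of 6 numbers: the shift along the world's x, y, z in units of 0.5 m (1.0 is 0.5 m), then the turn, a rotation vector about the world's x, y, z in units of 60 degrees (1.0 is 60 degrees). A call has 1 to 20 rows; each row shifts and turns the commanded pose from where the row before left it; what a row does not reach is not made up. A row lasts 1/8 s, in which the tool goes at most 62.5 mm and 10.7 degrees, less where a joint would pass 70% of its speed; a pose out of reach is approached as far as the arm can. A call with a number of a shift or a turn outside -1 to 1 is refused whole. A call with a gripper value outside its range is refused whole. OPENING is the opening, from -1 (shut) to 1 (fully open), set as the call begins (- or left out, the last holds). The fingers move at their own pace and stop on an object; the grip force is fixed at half the most. Time passes only in rows, so rows that do not move let the fingers close. It gives the time, the measured TCP pose, the force, the opening and the grip force at its end, in the units of the state.
- manip.get_state(): the state, without advancing time (a new reading comes with each control period).
- manip.capture(name): name is "scene" or "side" or "wrist"; returns the picture (400x640x3 uint8, red, green, blue); there is no depth.
- manip.camera_params(name): a dict with "vfov" (degrees; the focal length in pixels is half the picture's height over the tangent of half this angle, whatever the lens; pixels are square), "cx", "cy" (the principal point, pixels), "R" (3x3) and "t" (3): a world point X has camera coordinates R X + t. Camera axes: x right, y down, z forward; pixel columns grow to the right and rows downward; lengths in m; the calibration is good to about 2 mm. The wrist camera is an equidistant fisheye: a pixel r from the principal point sees the ray r / f radians off the axis. A picture is of the moment at which its call begins: read the wrist's pose just before it. camera_params takes no time and is no camera call; for the wrist camera it gives the pose at the moment of the call.
- manip.finish_job(): hands the job in; it is judged then, once.
The state is a dict: "time": time; "joints": joint angles; "qvel": joint speeds; "tau": joint torques, N m; "eef_pos": TCP position; "ee_rot": TCP orientation; "wrist_force": force on the tool from outside, world axes, zero at the start; "wrist_torque": the same for the moment, N m; "grip_width": finger opening in m; "grip_force": force on a finger pad.
Only numpy, scipy, OpenCV 4.12 (cv2) and the standard library are available. Lean on these libraries where they do the work, as an engineer would, in place of code of your own. Each camera call takes 0.05 s, during which the arm holds its last target. There are 200 camera calls.

## Working session

There is one attempt and no reset: what is moved stays moved. The work goes in short steps, Python scripts to look and compute and a shell command to move; the robot and the scene stay as the last step left them, time stands still between calls to the robot, and variables do not carry over. Pictures are saved under pics/ and viewed, at most 10 in all, crops included, and the job is handed in when it is done.

```bash
ls; mkdir -p pics; python3 - <<'E'
from bench import manip
import cv2
for n in("scene","side","wrist"):
    cv2.imwrite(f"pics/{n}0.png",manip.capture(n)[:,:,::-1])
    p=manip.camera_params(n);print(n,p)
s=manip.get_state();print(s["time"],s["eef_pos"],s["ee_rot"],s["wrist_force"],s["grip_width"],manip.tip_extent)
E
```

```text
pics
scene {'vfov': 42.87217515238966, 'cx': 330.6436077346054, 'cy': 201.42638920088376, 'R': array([[ 0.86934822,  0.49413783, -0.00784153],
       [ 0.41050218, -0.73085921, -0.5452823 ],
       [-0.27517566,  0.47082123, -0.8382158 ]]), 't': array([-0.41627746, -0.10569937,  1.51905186])}
side {'vfov': 57.92767622595798, 'cx': 320.9682613530167, 'cy': 202.03223407689416, 'R': array([[-0.83846044, -0.54479382,  0.01355671],
       [-0.32860322,  0.48557586, -0.81008395],
       [ 0.43474592, -0.68367812, -0.58615715]]), 't': array([0.41834167, 0.26156928, 0.92856988])}
wrist {'vfov': 65.70646984690485, 'cx': 318.7691168652053, 'cy': 202.00459099048982, 'R': array([[ 0.25173529, -0.96779402, -0.00202186],
       [-0.93860505, -0.24465104,  0.24324152],
       [-0.23590233, -0.05933475, -0.96996365]]), 't': array([-0.57466459, -0.02551947,  0.39043072])}
0.15 [ 0.14487664 -0.55582325  0.21256852] [ 9.91892444e-01  1.27077209e-01  1.12524011e-05 -8.72728784e-04] [ 0.11578972 -0.16044319 -0.03471634] 0.09367599593133853 0.008
```

View pics/scene0.png

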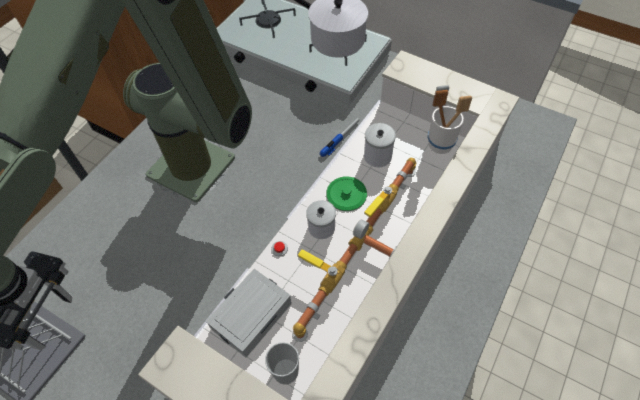

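View pics/side0.png

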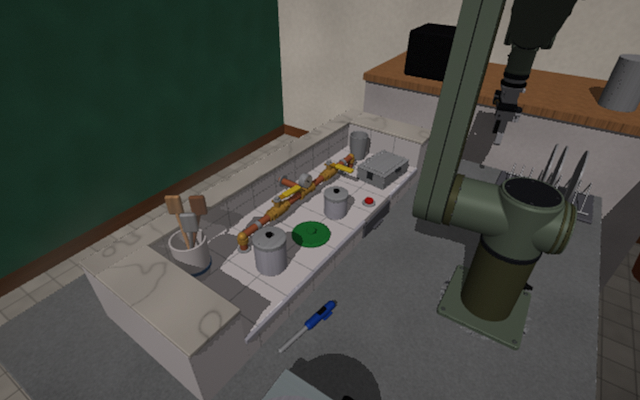

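The scene view shows the left valve (around (385,195)) with its lever along the pipe (377,205), so it is in use. The right valve (333,273) has its lever towards the robot (310,258), so it is the spare. The red button is at (280,247), the small canister at (320,217), the green lid at (347,193) and the tiffin at (250,310). The side view shows the same layout.

```bash
cat > h.py <<'E'
import numpy as np, cv2
from bench import manip
def ray(n,u,v,p=None):
    p=p or manip.camera_params(n); f=200/np.tan(np.radians(p["vfov"]/2))
    x,y=u-p["cx"],v-p["cy"]
    if n=="wrist":
        r=np.hypot(x,y); a=r/f; d=np.array([x/r*np.sin(a),y/r*np.sin(a),np.cos(a)])
    else: d=np.array([x/f,y/f,1]); d/=np.linalg.norm(d)
    return -p["R"].T@p["t"], p["R"].T@d
def plane(n,u,v,z,p=None):
    o,d=ray(n,u,v,p); return o+d*(z-o[2])/d[2]
def tri(a,b):
    A=np.eye(3)*0;B=np.zeros(3);
    for o,d in(a,b):
        M=np.eye(3)-np.outer(d,d);A+=M;B+=M@o
    X=np.linalg.solve(A,B);return X,max(np.linalg.norm((np.eye(3)-np.outer(d,d))@(X-o)) for o,d in(a,b))
def blobs(img,lo,hi,amin=15):
    m=cv2.inRange(cv2.cvtColor(img,cv2.COLOR_RGB2HSV),lo,hi)
    c,_=cv2.findContours(m,cv2.RETR_EXTERNAL,cv2.CHAIN_APPROX_NONE)
    return [k for k in c if cv2.contourArea(k)>=amin]
E
python3 - <<'E'
from h import *
for n in("scene","side"):
    im=cv2.imread(f"pics/{n}0.png")[:,:,::-1].copy()
    for nm,lo,hi,z in(("yel",(23,170,90),(32,255,255),.163),("red",(0,200,120),(4,255,255),.09),("grn",(55,150,60),(75,255,255),.085)):
        for c in blobs(im,lo,hi):
            if n=="side" and c[:,0,0].max()<235: continue
            (r)=cv2.minAreaRect(c); b=cv2.boxPoints(r)
            print(n,nm,cv2.contourArea(c),np.round(r[0],1),np.round(r[1],1),"pl",plane(n,*r[0],z).round(3)); 
            if nm=="yel": print("  corners",[ (q.round(0).tolist(),plane(n,*q,z)[:2].round(3).tolist()) for q in b])
im=cv2.imread("pics/scene0.png")[100:400,190:490]
a=cv2.resize(im,(600,600),interpolation=cv2.INTER_CUBIC); cv2.imwrite("pics/c1.png",a)
im=cv2.imread("pics/side0.png")[120:290,220:420]
cv2.imwrite("pics/c2.png",cv2.resize(im,(700,595),interpolation=cv2.INTER_CUBIC))
E
```

```text
scene yel 152.5 [310.8 258.4] [25.9  7.2] pl [ 0.516 -0.155  0.163]
  corners [([298.0, 256.0], [0.486, -0.164]), ([301.0, 249.0], [0.484, -0.146]), ([324.0, 261.0], [0.546, -0.146]), ([321.0, 267.0], [0.547, -0.163])]
scene yel 131.5 [374.7 205.7] [ 7.  22.5] pl [0.579 0.045 0.163]
  corners [([365.0, 212.0], [0.566, 0.017]), ([379.0, 195.0], [0.575, 0.079]), ([385.0, 199.0], [0.592, 0.073]), ([370.0, 216.0], [0.583, 0.012])]
scene red 41.5 [279.  246.5] [7. 8.] pl [ 0.409 -0.136  0.09 ]
scene grn 932.5 [346.5 193.5] [31. 37.] pl [0.478 0.089 0.085]
side yel 73.0 [291.5 190.4] [ 5.3 18.2] pl [0.571 0.05  0.163]
  corners [([282.0, 193.0], [0.585, 0.075]), ([298.0, 183.0], [0.577, 0.01]), ([301.0, 188.0], [0.556, 0.025]), ([285.0, 197.0], [0.565, 0.089])]
side yel 61.0 [343.5 167.9] [18.   4.6] pl [ 0.51  -0.146  0.163]
  corners [([334.0, 167.0], [0.536, -0.132]), ([336.0, 163.0], [0.547, -0.158]), ([353.0, 168.0], [0.485, -0.16]), ([351.0, 173.0], [0.475, -0.134])]
side red 17.5 [368.8 199.8] [4.9 4.2] pl [ 0.405 -0.129  0.09 ]
side grn 614.5 [311. 234.] [24. 36.] pl [0.467 0.103 0.085]
```

View pics/c1.png

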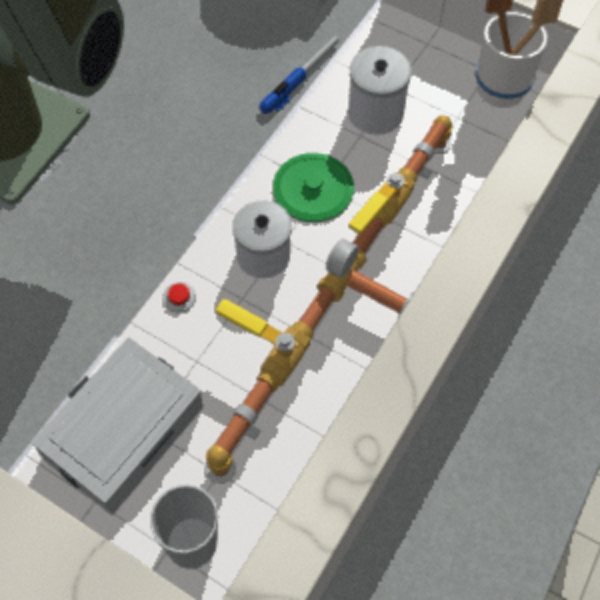

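View pics/c2.png

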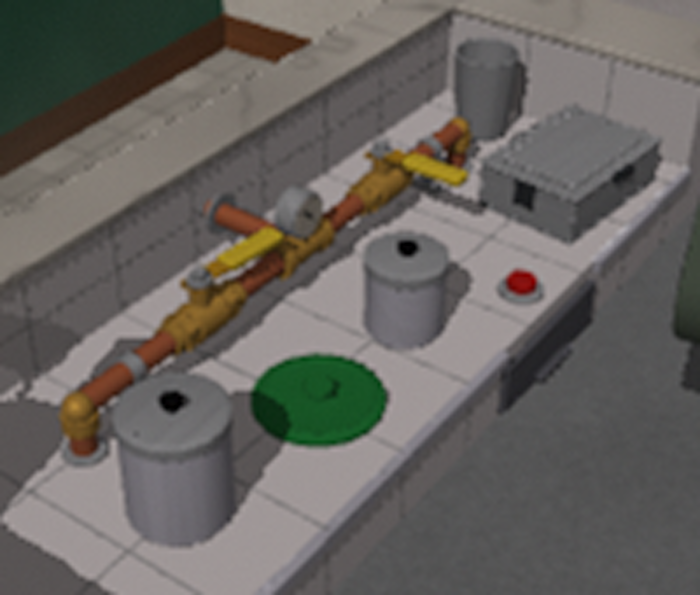

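The crops show the pivots (grey nuts) clearly, a round pressure gauge at scene (361,229) standing between the valves, and the small canister in front of it. Next I triangulate the points that matter.

```bash
python3 - <<'E'
from h import *
S=lambda x,y:(190+x/2-.25,100+y/2-.25)
D=lambda x,y:(220+x/3.5-.35,120+y/3.5-.35)
P={"nutL":((396,179),(200,275)),"nutR":((285,340),(380,152)),"leverLc":None,
"gauge top":((345,243),(296,190)),"gauge mid":((342,258),(298,212)),"canS knob":((262,221),(408,246)),"canL knob":((381,66),(173,401)),
"elbR":((218,458),(458,127)),"elbL":((443,125),(80,408)),"lidknob":((313,183),(322,384)),"tumbler rim":((185,515),(487,50)),"tipL":((358,223),(279,237)),"tipR":((222,309),(461,174)),"red":((178,293),(521,281))}
for k,v in P.items():
    if v is None: continue
    X,e=tri(ray("scene",*S(*v[0])),ray("side",*D(*v[1])));print(k,X.round(3),round(e,4))
a=[(374.7,205.7),(291.5,190.4)];b=[(310.8,258.4),(343.5,167.9)]
for q in(a,b): print(tri(ray("scene",*q[0]),ray("side",*q[1])))
for k,v,z in(("nutL",(396,179),.17),("nutR",(285,340),.17),("tip",(358,223),.163),("canS top l",(235,240),.16),("canS top r",(291,230),.16),("tiff far corner",(200,395),.127),("tiff c2",(130,340),.127)):print(k,plane("scene",*S(*v),z).round(3))
E
```

```text
nutL [0.584 0.104 0.162] 0.0013
nutR [ 0.572 -0.153  0.157] 0.0004
gauge top [ 0.576 -0.02   0.181] 0.0011
gauge mid [ 0.577 -0.026  0.156] 0.0002
canS knob [ 0.468 -0.03   0.159] 0.0008
canL knob [0.49  0.248 0.177] 0.0007
elbR [ 0.568 -0.299  0.12 ] 0.0007
elbL [0.59  0.243 0.118] 0.0011
lidknob [0.474 0.091 0.09 ] 0.0013
tumbler rim [ 0.582 -0.379  0.171] 0.0008
tipL [0.569 0.022 0.16 ] 0.0048
tipR [ 0.489 -0.156  0.16 ] 0.001
red [ 0.407 -0.134  0.086] 0.0003
(array([0.57634996, 0.04595924, 0.15882295]), np.float64(0.0017912704524135233))
(array([ 0.51455811, -0.15308582,  0.15815607]), np.float64(0.00014566419274117775))
nutL [0.587 0.099 0.17 ]
nutR [ 0.575 -0.159  0.17 ]
tip [0.573 0.023 0.163]
canS top l [ 0.455 -0.069  0.16 ]
canS top r [ 0.507 -0.024  0.16 ]
tiff far corner [ 0.514 -0.248  0.127]
tiff c2 [ 0.406 -0.23   0.127]
```

```bash
python3 -m jog '[[0,0,0.07,0,0,0],[0,0,0.1,0,0,0],[0,0,0.1,0,0,0],[0.03,0.035,0,0,0,-0.013],[0.06,0.08,0,0,0,-0.015],[0.06,0.08,0,0,0,-0.015],[0.06,0.08,0,0,0,-0.015],[0.06,0.08,0,0,0,-0.015],[0.06,0.08,0,0,0,-0.015],[0.06,0.08,0,0,0,-0.015],[0.06,0.08,0,0,0,-0.015],[0.06,0.08,0,0,0,-0.015],[0.06,0.08,0,0,0,-0.015],[0.06,0.08,0,0,0,-0.015],[0.06,0.08,0,0,0,-0.015],[0.06,0.08,0,0,0,-0.015],[0.06,0.08,0,0,0,-0.015],[0.06,0.08,0,0,0,-0.015],[0.054,0.041,0,0,0,-0.02],[0,0,0,0,0,0]]' -1
python3 - <<'E'
from h import *
p=manip.camera_params("wrist");im=manip.capture("wrist");cv2.imwrite("pics/w1.png",im[:,:,::-1])
import pickle;pickle.dump(p,open("w1.pkl","wb"))
s=manip.get_state();print(s["eef_pos"],s["ee_rot"],s["joints"].round(2) if hasattr(s["joints"],"round") else s["joints"])
for c in blobs(im,(23,150,80),(33,255,255)):
    r=cv2.minAreaRect(c);print(cv2.contourArea(c),r,[plane("wrist",*q,.163,p)[:2].round(3).tolist() for q in cv2.boxPoints(r)])
E
```

```text
time: 2.65
eef_pos: [0.6075, 0.0432, 0.3469]
ee_rot: [1.0, 0.002, -0.001, -0.0]
wrist_force: [-0.3, -0.6, -0.6]
grip_width: 0.0003
grip_force: 0.0
[0.60683005 0.04215853 0.34730252] [ 9.99998872e-01  9.94162278e-04 -1.12116651e-03  1.00468921e-04] [-0.07  0.21  1.26 -0.    1.67  1.5 ]
411.5 ((461.945068359375, 254.08558654785156), (11.557459831237793, 41.73527526855469), 10.885527610778809) [[0.487, -0.141], [0.547, -0.143], [0.544, -0.161], [0.483, -0.16]]
648.5 ((315.4082946777344, 210.6877899169922), (50.1561279296875, 14.339762687683105), 7.594643592834473) [[0.573, 0.077], [0.59, 0.075], [0.582, 0.016], [0.564, 0.018]]
```

View pics/w1.png

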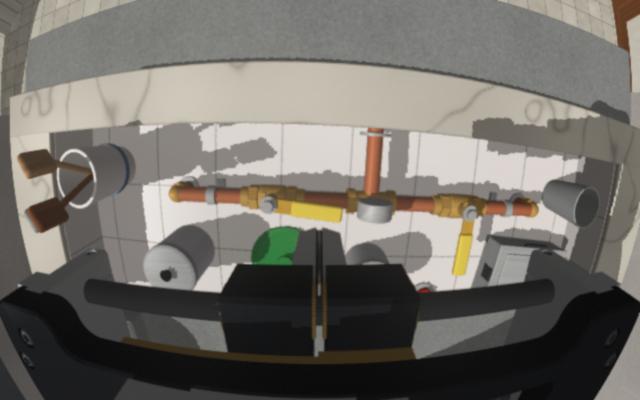

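The wrist view confirms the in-use lever (315,210) with its nut (268,204), the spare lever (462,254) with its nut (470,214), and the gauge (375,210). There's room behind the in-use lever, so I descend there.

```bash
python3 -m jog '[[0,0,-0.04,0,0,0],[0,0,-0.07,0,0,0],[0,0,-0.07,0,0,0],[0,0,-0.07,0,0,0],[0,0,-0.06,0,0,0],[0,0,-0.04,0,0,0],[0,0,-0.03,0,0,0],[0,0,-0.012,0,0,0],[0,0,0,0,0,0]]'
python3 - <<'E'
import numpy as np
# waypoints for tool centre, fixed orientation, lever angle phi from valve -y; yaw of valve psi
def way(stem,r,side,phis,psi=-0.041):
    for ph in phis:
        a=np.pi*1.5-ph+psi      # clockwise from -y
        u=np.array([np.cos(a),np.sin(a)]); n=np.array([np.sin(a),-np.cos(a)]) # n = increasing phi direction
        off=10+12.5*abs(n[1])+8*abs(n[0])
        c=np.array(stem)+r*u-side*n*off/1000
        yield ph,c.round(4)
for s,st,f in((1,(.586,.105),np.linspace(.12,1.571,9)),(-1,(.574,-.153),np.linspace(1.571,0,9))):
    prev=None
    for ph,c in way(st,.062,s,f):
        print(round(ph,2),c,"" if prev is None else ((c-prev)/.5).round(4)); prev=c
E
```

```text
time: 3.82
eef_pos: [0.6069, 0.0413, 0.1526]
ee_rot: [1.0, -0.0, 0.0, 0.0]
wrist_force: [-0.1, -0.2, -0.7]
grip_width: 0.0004
grip_force: 0.0
0.12 [0.5957 0.0406] 
0.3 [0.5857 0.0393] [-0.02   -0.0026]
0.48 [0.5751 0.0397] [-0.0212  0.0008]
0.66 [0.5642 0.0421] [-0.0218  0.0048]
0.85 [0.5536 0.0466] [-0.0212  0.009 ]
1.03 [0.5436 0.0534] [-0.02    0.0136]
1.21 [0.5349 0.0623] [-0.0174  0.0178]
1.39 [0.5279 0.0731] [-0.014   0.0216]
1.57 [0.5231 0.0848] [-0.0096  0.0234]
1.57 [ 0.513  -0.1276] 
1.37 [ 0.5091 -0.1393] [-0.0078 -0.0234]
1.18 [ 0.5074 -0.1514] [-0.0034 -0.0242]
0.98 [ 0.5081 -0.1641] [ 0.0014 -0.0254]
0.79 [ 0.5117 -0.1769] [ 0.0072 -0.0256]
0.59 [ 0.5182 -0.1891] [ 0.013  -0.0244]
0.39 [ 0.5275 -0.1998] [ 0.0186 -0.0214]
0.2 [ 0.5393 -0.2084] [ 0.0236 -0.0172]
0.0 [ 0.553  -0.2142] [ 0.0274 -0.0116]
```

```bash
python3 -m jog '[[-0.01,0,0,0,0,0],[-0.012,-0.001,0,0,0,0],[-0.01,-0.001,0,0,0,0],[-0.01,-0.001,0,0,0,0],[-0.01,0,0,0,0,0],[-0.011,0.001,0,0,0,0],[-0.011,0.002,0,0,0,0],[-0.011,0.003,0,0,0,0],[-0.011,0.004,0,0,0,0],[-0.011,0.005,0,0,0,0]]'
```

```text
time: 5.08
eef_pos: [0.5569, 0.047, 0.1546]
ee_rot: [1.0, 0.0, 0.005, 0.001]
wrist_force: [6.4, -0.1, -1.5]
grip_width: 0.0003
grip_force: 2.6
```

```bash
python3 -m jog '[[-0.01,0.006,0,0,0,0],[-0.01,0.007,-0.002,0,0,0],[-0.009,0.009,0,0,0,0],[-0.009,0.009,-0.002,0,0,0],[-0.007,0.01,0,0,0,0],[-0.007,0.01,0,0,0,0],[0,0,0,0,0,0]]'
python3 - <<'E'
from h import *
p=manip.camera_params("wrist");im=manip.capture("wrist");cv2.imwrite("pics/w2.png",im[:,:,::-1])
for c in blobs(im,(23,150,80),(33,255,255)):
    r=cv2.minAreaRect(c);print(cv2.contourArea(c),[plane("wrist",*q,.163,p)[:2].round(3).tolist() for q in cv2.boxPoints(r)])
E
```

```text
time: 5.95
eef_pos: [0.5289, 0.0721, 0.152]
ee_rot: [1.0, 0.0, 0.002, 0.001]
wrist_force: [2.8, -3.6, 1.5]
grip_width: 0.0004
grip_force: 2.0
864.0 [[0.503, -0.134], [0.548, -0.136], [0.544, -0.163], [0.496, -0.163]]
1886.5 [[0.555, 0.108], [0.559, 0.09], [0.523, 0.084], [0.518, 0.104]]
```

```bash
python3 -m jog '[[-0.005,0.011,0,0,0,0],[-0.005,0.011,0,0,0,0],[0,0,0,0,0,0]]'; python3 -m jog '[[0,0.005,0,0,0,0],[0,0.005,0,0,0,0]]'; python3 -m jog '[[0,0.005,0,0,0,0],[0,0.003,0,0,0,0]]'
```

```text
time: 6.38
eef_pos: [0.5227, 0.0835, 0.1508]
ee_rot: [1.0, 0.0, 0.0, 0.001]
wrist_force: [1.8, -4.1, 1.6]
grip_width: 0.0004
grip_force: 1.9
time: 6.62
eef_pos: [0.5225, 0.0851, 0.1509]
ee_rot: [1.0, 0.0, -0.0, 0.004]
wrist_force: [1.0, -16.1, 3.6]
grip_width: 0.0007
grip_force: 7.9
time: 6.88
eef_pos: [0.5225, 0.0853, 0.151]
ee_rot: [1.0, 0.0, -0.0, 0.008]
wrist_force: [0.6, -24.0, 4.9]
grip_width: -0.0001
grip_force: 12.1
```

```bash
python3 -m jog '[[0,-0.02,0,0,0,0],[0,-0.02,0,0,0,0],[0,0,0.04,0,0,0],[0,0,0.08,0,0,0],[0,0,0.1,0,0,0],[0,0,0.08,0,0,0],[0,-0.05,0,0,0,0],[0,-0.08,0,0,0,0],[-0.01,-0.1,0,0,0,0],[-0.01,-0.08,0,0,0,0],[0,-0.04,0,0,0,0],[0,0,0,0,0,0],[0,0,0,0,0,0]]'
python3 - <<'E'
from h import *
p=manip.camera_params("wrist");im=manip.capture("wrist");cv2.imwrite("pics/w3.png",im[:,:,::-1])
for n,p,im in(("wrist",p,im),("scene",None,manip.capture("scene"))):
  for c in blobs(im,(23,150,80),(33,255,255)):
    r=cv2.minAreaRect(c);print(n,cv2.contourArea(c),[plane(n,*q,.163,p)[:2].round(3).tolist() for q in cv2.boxPoints(r)])
E
```

```text
time: 8.5
eef_pos: [0.5125, -0.1006, 0.3002]
ee_rot: [1.0, 0.001, -0.0, -0.001]
wrist_force: [-0.6, -0.5, 0.3]
grip_width: 0.0004
grip_force: 0.0
wrist 847.5 [[0.486, -0.143], [0.545, -0.146], [0.544, -0.163], [0.485, -0.161]]
wrist 519.0 [[0.555, 0.112], [0.555, 0.095], [0.497, 0.097], [0.495, 0.115]]
scene 173.0 [[0.485, -0.164], [0.483, -0.145], [0.546, -0.146], [0.547, -0.165]]
scene 138.5 [[0.498, 0.094], [0.495, 0.116], [0.556, 0.113], [0.558, 0.092]]
```

View pics/w3.png

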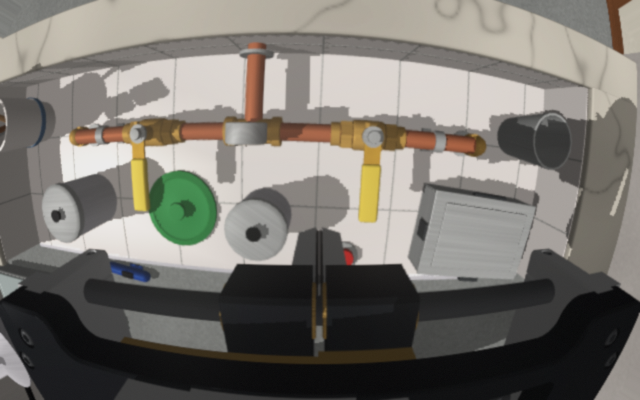

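The in-use lever (140,185) now stands square across the pipe and the bystanders haven't moved. The spare lever is at (370,192). I descend on its left side and sweep it open.

```bash
python3 -m jog '[[0,-0.02,-0.02,0,0,0],[0,-0.014,-0.06,0,0,0],[0,0,-0.07,0,0,0],[0,0,-0.06,0,0,0],[0,0,-0.05,0,0,0],[0,0,-0.025,0,0,0],[0,0,-0.012,0,0,0],[0,0,0,0,0,0]]' && python3 -m jog '[[0,-0.008,0,0,0,0],[0,-0.012,0,0,0,0],[-0.004,-0.012,0,0,0,0],[-0.004,-0.012,0,0,0,0],[-0.002,-0.012,0,0,0,0],[-0.002,-0.012,0,0,0,0],[0.001,-0.013,0,0,0,0],[0.001,-0.013,0,0,0,0]]'
```

```text
time: 9.6
eef_pos: [0.5127, -0.1191, 0.1522]
ee_rot: [1.0, 0.0, 0.0, 0.0]
wrist_force: [0.0, -0.1, 0.4]
grip_width: 0.0004
grip_force: 0.0
time: 10.6
eef_pos: [0.5074, -0.1641, 0.1519]
ee_rot: [1.0, 0.0, -0.0, -0.002]
wrist_force: [0.6, 6.0, 1.4]
grip_width: 0.0006
grip_force: 2.5
```

```bash
python3 -m jog '[[0.004,-0.013,0,0,0,0],[0.004,-0.013,0,0,0,0],[0.006,-0.012,0,0,0,0],[0.006,-0.012,0,0,0,0],[0.009,-0.011,0,0,0,0],[0.009,-0.011,0,0,0,0],[0.011,-0.009,0,0,0,0],[0.012,-0.009,0,0,0,0],[0,0,0,0,0,0]]' && python3 -m jog '[[0.013,-0.006,0,0,0,0],[0.01,-0.005,0,0,0,0],[0,0,0,0,0,0]]'
```

```text
time: 11.72
eef_pos: [0.5364, -0.2102, 0.151]
ee_rot: [1.0, 0.0, -0.002, -0.001]
wrist_force: [-2.3, 2.3, -0.8]
grip_width: 0.0004
grip_force: 1.6
time: 12.1
eef_pos: [0.5483, -0.2161, 0.1512]
ee_rot: [1.0, 0.0, -0.001, -0.001]
wrist_force: [-3.0, 2.1, -1.1]
grip_width: 0.0002
grip_force: 1.6
```

```bash
python3 -m jog '[[0.006,0,0,0,0,0],[0.006,0,0,0,0,0],[0,0,0,0,0,0]]'; python3 -m jog '[[0.005,0,0,0,0,0],[0.005,0,0,0,0,0]]'
```

```text
time: 12.48
eef_pos: [0.5509, -0.2165, 0.1511]
ee_rot: [1.0, 0.0, -0.005, -0.0]
wrist_force: [-13.6, 2.1, 4.0]
grip_width: 0.0002
grip_force: 6.6
time: 12.72
eef_pos: [0.5513, -0.2165, 0.1509]
ee_rot: [1.0, -0.0, -0.011, -0.001]
wrist_force: [-28.0, 1.4, 12.6]
grip_width: 0.0005
grip_force: 13.9
```

At the stop. I back off, rise and check.

```bash
python3 -m jog '[[-0.02,0,0,0,0,0],[-0.03,0,0,0,0,0],[0,0,0.04,0,0,0],[0,0,0.08,0,0,0],[0,0,0.1,0,0,0],[0,0,0.08,0,0,0],[0,0.05,0.05,0,0,0],[0,0.08,0,0,0,0],[0,0.08,0,0,0,0],[0,0.05,0,0,0,0],[0,0,0,0,0,0],[0,0,0,0,0,0]]'
python3 - <<'E'
from h import *
p=manip.camera_params("wrist");im=manip.capture("wrist");cv2.imwrite("pics/w4.png",im[:,:,::-1])
for n,p,im in(("wrist",p,im),("scene",None,manip.capture("scene"))):
  for c in blobs(im,(23,150,80),(33,255,255)):
    r=cv2.minAreaRect(c);print(n,cv2.contourArea(c),[plane(n,*q,.163,p)[:2].round(3).tolist() for q in cv2.boxPoints(r)])
E
```

```text
time: 14.22
eef_pos: [0.5358, -0.0873, 0.3275]
ee_rot: [1.0, -0.0, 0.001, 0.001]
wrist_force: [0.2, -0.3, -0.6]
grip_width: 0.0002
grip_force: 0.0
wrist 478.0 [[0.556, 0.112], [0.556, 0.095], [0.497, 0.097], [0.495, 0.115]]
wrist 703.5 [[0.564, -0.182], [0.582, -0.183], [0.579, -0.244], [0.561, -0.244]]
scene 199.5 [[0.561, -0.245], [0.565, -0.181], [0.584, -0.184], [0.58, -0.247]]
scene 138.5 [[0.498, 0.094], [0.495, 0.116], [0.556, 0.113], [0.558, 0.092]]
```

View pics/w4.png

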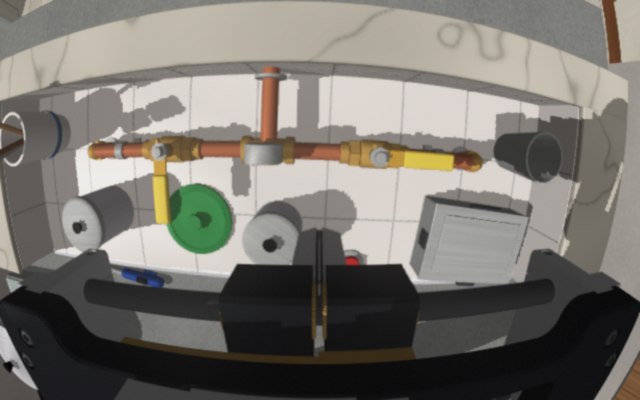

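The left lever (162,195) is square across the pipe, the right lever (428,160) lies in line with it, and the bystanders and button are untouched.

```bash
python3 -c "
from bench import manip
print(manip.finish_job())"
```

```text
the job is handed in; nothing more can be done
None
```

I pushed the in-use (left) valve fully shut first, then the spare (right) valve fully open, each to its stop; the last camera views showed the bystanders and button undisturbed, and I handed the job in at about 14 s.

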